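# Unclamp the forked plate from its drilling jig

### The arm

A 7-joint arm with a two-finger parallel gripper is mounted at the origin on the work surface. World frame = base frame: x ahead of the robot, y to its left, z up, the work surface at z = 0. Lengths are in m, angles in rad, forces in N, time in s.
With the tool pointing down it reaches from about 0.4 to 0.925 m from the base axis. Payload 5.6 kg.
Tool frame: the origin (TCP) lies at the very end of the fingers, on their centre line; the grasp point (between the pads) lies 19 mm behind it; z points along the fingers, x is the direction in which the jaws open and shut, and the axes are right-handed (so a half turn about z gives the same grasp; the last joint's range is limited). The gripper opens to 85 mm and grips with 20 to 120 N. Pads are 22 mm wide; open, the fingers measure 114 mm over their backs; the gripper's body (76 mm by 85 mm) begins 54 mm behind the grasp point. The pads swing forward as they close: fully open they stand 13 mm farther back than shut.
Start: joints at [-1.18, 0.468, -0.012, 1.603, 0.006, 1.071, -0.056], TCP at [0.273, 0.59, 0.231] pointing down, gripper open.
Joint ranges: [-2.53, 2.53], [-0.31, 2.02], [-1.57, 1.55], [0.28, 2.44], [-1.29, 4.43], [0.15, 1.84], [-2.92, 2.92]. Speed limits (rad/s): [2.57, 2.57, 3.14, 3.14, 3.14, 3.14, 3.14].

### API

Orientations are given as a unit quaternion [x, y, z, w].
In Python, from cell import r, viewer, nets gives the robot as it stands.
- The arm moves only by the tool jog_arm, never from a script. Its argument "motion" is a list of rows, each a list of 2 entries, a list of its own where there are three numbers: the shift along the tool's x, y, z in cm, then the turn, a rotation vector about the tool's x, y, z in rad. A call has exactly 10 rows; each row shifts and turns the commanded pose from where the row before left it, along the tool's axes as they then stand; what a row does not reach is not made up. A row lasts 1/10 s, in which the tool goes at most 50 mm and 8.59 degrees, less where a joint would pass 70% of its speed; a pose out of reach is approached as far as the arm can. A call is refused whole if a number of a shift passes 5 or a number of a turn 0.15, either way. A call with a gripper value outside its range is refused whole. "hand" is the closure, from -1 (fully open) to 1 (shut), set as the call begins (left out, the last holds). The fingers move at their own pace and stop on an object; "newtons" is the grip in N (left out, the last holds). Time passes only in rows, so rows that do not move let the fingers close, or fill a call up. It gives the time, the measured TCP pose, the force and the opening at its end, in the units of the state.
- r.get_obs(): the state, without advancing time (a new reading comes with each control period).
- viewer.camera(name): name is "side" or "top" or "wrist"; returns (picture, depth): 480x640x3 uint8, blue, green, red; 480x640 float32, m along the optical axis (not along the pixel's ray), 0 where there is no reading.
- viewer.get_calibration(name): a dict with "mtx" (3x3 intrinsics, pixels), "k1" (the pictures are not rectified: a ray, as slopes to the right and down, at radius r is drawn at 1 + k1 r^2 times it, then the intrinsics apply), "R" (3x3) and "t" (3): a world point X has camera coordinates R X + t. Camera axes: x right, y down, z forward; pixel columns grow to the right and rows downward; lengths in m; the calibration is good to about 2 mm. A picture is of the moment at which its call begins: read the wrist's pose just before it. get_calibration takes no time and is no camera call; for the wrist camera it gives the pose at the moment of the call.
- r.hand_in(): hands the job in, once; it reports no verdict.
Trained networks look in the newest picture that a camera, given by its name, has taken for a name from the list of things; names that differ only in an ending like _2 or _b are one class to them, and where a whole thing is asked for, a point or a joint stands for the part that bears it (a point fixed in the world has none). Each returns a list of dicts, best first, with "score" (0 to 1); they miss things now and then, are a little off and sometimes report something else, mostly with a low value. They report only what shows in the picture. A call takes as long as a camera call. They do not tell look-alikes from the thing itself.
- nets.spot_in(camera, query): "box" ([left, top, right, bottom] in pixels, round what is visible of it).
- nets.masks_of(camera, query): "pixels" (480x640 bool, what is visible of it) and "box" ([left, top, right, bottom] in pixels, round what is visible of it).
The state is a dict: "time_s": time; "qpos": joint angles; "dq": joint speeds; "effort": joint torques, N m; "position": TCP position; "tcp_rot": TCP orientation; "ft_force": force on the tool from outside, world axes, zero at the start; "wrist_torque": the same for the moment, N m; "gripper_width": opening from 0.0 (shut) to 1.0 (fully open).
Only numpy, scipy, OpenCV 4.12 (cv2) and the standard library are available. Lean on these libraries where they do the work, as an engineer would, in place of code of your own. Each camera call takes 0.05 s, during which the arm holds its last target. There are 200 camera calls.

### The job

Two steel plates sit in wooden drilling jigs, each held down by a spring finger with a black grip. Lift the finger off the fork-ended plate until it flips back and stays up by itself, then take that plate out and set it down flat in the grey open tray, without dropping it. Leave the plain rectangular plate clamped in its own jig.

Things in the scene. Friction and masses are not known exactly. Their poses are not given: they have to be found in the camera images.
- fork_plate_center (a point): The part to take: steel plate 140x50x6 mm, 0.27 kg, notch 22 wide, 40 deep in its -x end (towards the robot), a fork. Site: centre of its outline, mid-thickness, 48 over the table; x along the 140, z up. Near the point the wooden jig block is 30 wide: plate overhangs 10 each side, 33 gap below. From 35 to +x the block is 76 wide with 5 mm high pins and a stop round the plate: lift it straight up.
- jig_fork_finger (a joint): Hinge of the finger holding the forked plate, rad: about 0 = down on the plate, grows as it is lifted up and back away from the robot, 1.75 = stop, a little past upright. A toggle spring presses it down (about 6 N at the tip) below 0.8 and pushes it up above 0.8: lifted to 1.1 or more and let go, it flips to 1.75 and stays.
- jig_fork_grip (a point): Centre of the black grip on that finger's tip: cylinder 22 mm diameter, 26 long, lying along the point's y; when down, 90 over the table, 39 over the plate's top, 40 to +x of the plate's centre. Finger below it 14 wide. The point turns with the finger; when down, z is up, x points to the hinge. Hinge axis: parallel to y, 90 to +x and 28 to -z of the point, fixed 62 over the table.
- tray: Grey open tray, fixed, 240 x 180 mm outside (x, y), 26 mm high, walls and floor 4 mm thick. Origin at the centre of its underside, on the table.
- plain_plate_center (a point): The part to leave alone: plain rectangular steel plate 140 x 50 x 6 mm with no notch, held in an identical jig beside the first; the point is its centre, half-way through its thickness, x along its length.
- jig_plain_finger (a joint): Hinge of the identical finger that holds the plain plate, rad, about 0 = down on the plate; to be left down.
Not all that is in view belongs to the job. Leave any green or pink look-alike of the part that bears fork_plate_center alone.

How it is judged:
By the outcome, as a careful person would: the job done as asked, in the order asked, and still so for the second after the job is handed in, with the robot touching nothing.
It also fails if it takes over 54 s, if anything falls off the work surface, if the arm or the gripper's body presses on something with over 40 N, if the wrist force passes 120 N, or if a joint passes its speed limit or range.

## Working session

There is one attempt and no reset: what is moved stays moved. The work goes in short steps, Python scripts to look and compute and a tool call to move; the robot and the scene stay as the last step left them, time stands still between calls to the robot, and variables do not carry over. Pictures are saved under pics/ and viewed, about 8 in all and at most 12, crops included, and the job is handed in when it is done.

Besides the shell and the picture viewer there is one more tool, called after ">>>" in YAML: its name, and indented under it one key for each argument. jog_arm: Moves the arm, as the interface text tells. Its arguments: {"type":"object","properties":{"motion":{"type":"array"},"hand":{"type":"number"},"newtons":{"type":"number"}},"required":["motion"]}

```bash
mkdir -p pics; ls; cat > h.py <<'E'
import numpy as np, cv2
from cell import r, viewer, nets
from scipy.spatial.transform import Rotation as Ro
def shot(name,fn=None):
    c=viewer.get_calibration(name); im,d=viewer.camera(name)
    if fn: cv2.imwrite('pics/'+fn,im)
    return im,d,c
def unproj(c,uv,z):
    """pixels + depth along axis -> world"""
    uv=np.atleast_2d(uv).astype(float); K=np.array(c['mtx'],float)
    p=cv2.undistortPoints(uv[:,None],K,np.array([0.,0,0,0])).reshape(-1,2)
    q=p.copy()
    for _ in range(20): q=p/(1+c['k1']*(q**2).sum(1,keepdims=True))
    z=np.broadcast_to(z,len(q))
    X=np.c_[q*z[:,None],z]
    return (X-np.array(c['t']))@np.array(c['R'])
def proj(c,X):
    X=np.atleast_2d(X)@np.array(c['R']).T+np.array(c['t']); q=X[:,:2]/X[:,2:]
    q=q*(1+c['k1']*(q**2).sum(1,keepdims=True)); K=np.array(c['mtx'])
    return q@K[:2,:2].T+K[:2,2]
def cloud(c,d):
    v,u=np.mgrid[:480,:640]; P=unproj(c,np.c_[u.ravel(),v.ravel()],d.ravel()).reshape(480,640,3)
    P[d<=0]=np.nan; return P
E
python3 - <<'E'
from h import *
o=r.get_obs(); print(o)
ims=[]
for n in ('top','side'):
    im,d,c=shot(n,n+'1.png'); print(n,c['k1'],np.array(c['mtx'])[0,0],-np.array(c['R']).T@c['t'], np.array(c['R'])[2],(d>0).mean())
    P=cloud(c,d); np.save(n+'1.npy',P)
    for q in ('fork_plate_center','plain_plate_center','jig_fork_grip','jig_fork_finger','tray'):
        for m in nets.masks_of(n,q)[:4]:
            X=P[m['pixels']]; print(n,q,round(m['score'],2),np.round(m['box']),np.round(np.nanmedian(X,0),3),m['pixels'].sum())
E
```

```text
pics
{'time_s': 0.0, 'qpos': array([-1.18000367,  0.46837274, -0.01161656,  1.60363161,  0.00601885,
        1.07133091, -0.05629133]), 'dq': array([ 1.19900331e-03, -1.15932511e-03, -3.13451768e-04,  1.06449135e-04,
       -9.06002914e-05, -1.07552905e-03, -6.97411656e-04]), 'effort': array([-6.52870094e-04, -5.32393599e+01,  2.11409025e-02, -2.51301098e+01,
        1.14734311e-02,  7.84801348e-03, -1.91410254e-05]), 'position': array([0.27303628, 0.58927882, 0.23033788]), 'tcp_rot': array([ 8.42717319e-01,  5.38355637e-01, -6.82507250e-04,  5.13523726e-04]), 'ft_force': array([-0.42523358,  0.11466414,  0.4427693 ]), 'wrist_torque': array([0.0496284 , 0.03701224, 0.03728731]), 'gripper_width': 1.0017280100820118}
top 0.013965334063113993 557.3544923412867 [ 0.33866463 -0.03488526  1.44905005] [ 0.0885884  -0.00319337 -0.9960632 ] 0.9959505208333334
top fork_plate_center 0.83 [150. 325. 206. 352.] [0.221 0.334 0.006] 943
top fork_plate_center 0.74 [429. 133. 484. 152.] [ 0.723 -0.392  0.006] 897
top fork_plate_center 0.65 [390. 320. 446. 344.] [ 0.224 -0.271  0.006] 987
top fork_pla
[... 440 characters left out ...]
48431 -0.50682226] 0.9958821614583333
side fork_plate_center 0.68 [265. 328. 318. 372.] [ 0.225 -0.276  0.006] 969
side fork_plate_center 0.67 [303. 232. 347. 252.] [0.498 0.002 0.05 ] 432
side fork_plate_center 0.67 [172. 221. 204. 243.] [0.221 0.324 0.005] 396
side fork_plate_center 0.61 [464. 287. 520. 322.] [ 0.724 -0.398  0.006] 697
side plain_plate_center 0.91 [246. 197. 295. 208.] [0.479 0.286 0.051] 398
side plain_plate_center 0.16 [320. 282. 452. 360.] [ 0.46  -0.311  0.005] 6108
side jig_fork_grip 0.61 [331. 214. 370. 234.] [0.561 0.013 0.066] 297
side jig_fork_finger 0.72 [335. 216. 367. 231.] [0.559 0.012 0.067] 253
side tray 0.87 [318. 282. 451. 361.] [ 0.459 -0.311  0.005] 6134
```

```bash
python3 - <<'E'
from h import *
im=cv2.imread('pics/top1.png'); 
cv2.imwrite('pics/topc.png',cv2.resize(im[110:370,130:500],(800,562),interpolation=cv2.INTER_CUBIC))
s=cv2.imread('pics/side1.png'); cv2.imwrite('pics/sidec.png',cv2.resize(s[170:370,150:470],(800,500),interpolation=cv2.INTER_CUBIC))
P=np.load('top1.npy')
def rect(sel):
    X=P[sel][:,:2].astype(np.float32)*1000; return cv2.minAreaRect(X)
Z=P[...,2]
box=(P[...,0]>.38)&(P[...,0]<.72)&(abs(P[...,1])<.1)
print('plate lvl',rect(box&(Z>.046)&(Z<.056)))
print('block lvl',rect(box&(Z>.03)&(Z<.046)),'above',rect(box&(Z>.06)&(Z<.15)))
for z0,z1 in((.06,.07),(.07,.085),(.085,.12)): 
    q=P[box&(Z>z0)&(Z<z1)]; print(z0,len(q),np.round([q.min(0),q.max(0)],3) if len(q) else '')
t=(P[...,0]>.3)&(P[...,0]<.65)&(P[...,1]<-.18)&(P[...,1]>-.45)&(Z>.015)&(Z<.04); print('tray rim',rect(t), Z[t].max(),t.sum())
q=P[(Z>.02)&(Z<.4)&(P[...,1]>-.7)&(P[...,0]>.15)]; 
E
```

```text
plate lvl ((552.2705688476562, 13.582328796386719), (233.26319885253906, 74.97982788085938), 6.02502965927124)
block lvl ((525.9443969726562, 30.142444610595703), (100.85836029052734, 306.96527099609375), 81.30348205566406) above ((588.8673706054688, 16.214702606201172), (145.68270874023438, 38.057044982910156), 6.745386600494385)
0.06 239 [[ 0.519 -0.011  0.06 ]
 [ 0.661  0.04   0.07 ]]
0.07 50 [[0.576 0.007 0.07 ]
 [0.654 0.04  0.076]]
0.085 94 [[ 0.535 -0.     0.088]
 [ 0.557  0.025  0.107]]
tray rim ((459.4721984863281, -312.3939514160156), (182.4666748046875, 240.634765625), 84.56983947753906) 0.034276695065746494 664
```

View pics/topc.png

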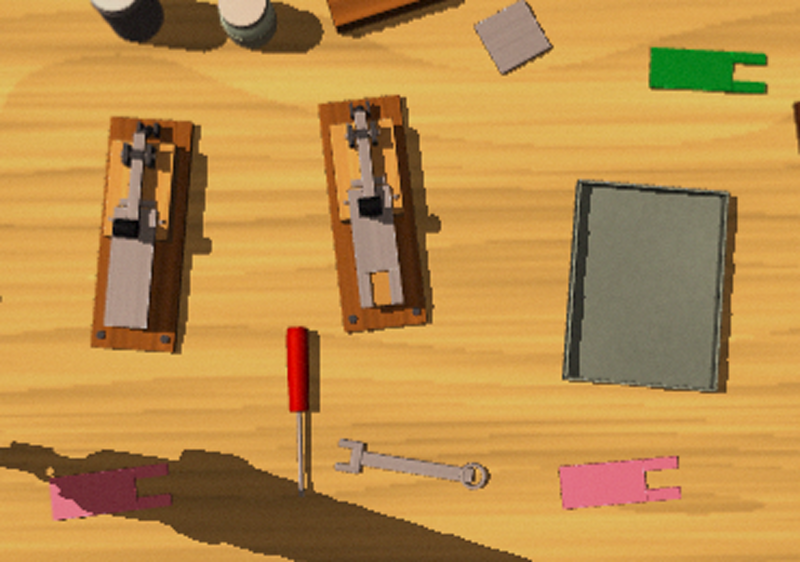

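View pics/sidec.png

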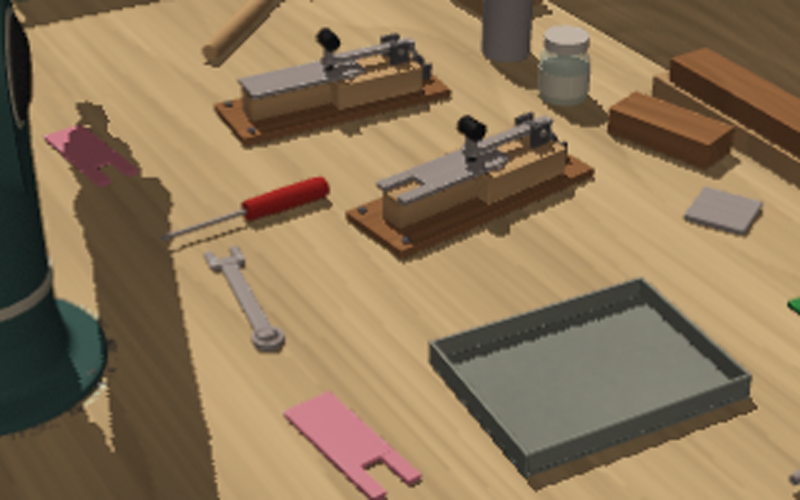

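The part to take is the right-hand jig's plate at full-picture pixels (293–314, 198–253): steel, with the notch towards the robot, in a jig with its finger down. The others are:
- plain plate at (180–203, 204–262)
- pink look-alikes at (150–206, 325–352) and (390–446, 320–344)
- green look-alike at (429–484, 133–152)

Next I move the wrist camera close to confirm this.

```bash
cat >> h.py <<'E'
def tool(az):  # pointing down, tool x at world azimuth az (deg)
    return Ro.from_euler('z',az,degrees=True)*Ro.from_euler('x',180,degrees=True)
def plan(pts,az,n=None,start=None,az0=None,step=4.5):
    """pts: waypoints; az: final tool-x azimuth, turned at <=0.14 rad/row; prints rounded rows"""
    o=r.get_obs(); p=np.array(o['position'] if start is None else start)
    R=Ro.from_quat(o['tcp_rot']) if az0 is None else tool(az0)
    tgt=tool(az); rows=[]
    w=(R.inv()*tgt).as_rotvec(); 
    for k,q in enumerate(pts):
        q=np.array(q); m=(n[k] if n else 0) or int(np.ceil(max(np.linalg.norm(q-p)*100/step, np.linalg.norm(w)/.14,1)))
        p0=p.copy()
        for i in range(m):
            g=p0+(q-p0)*(i+1)/m
            s=np.round(R.inv().apply(g-p)*100,2)
            t=np.round((R.inv()*tgt).as_rotvec()/(m-i),3) if k==0 else np.zeros(3)
            t=np.clip(t,-.15,.15)
            p=p+R.apply(s/100); R=R*Ro.from_rotvec(t); rows.append([list(map(float,s)),list(map(float,t))])
    while len(rows)%10: rows.append([[0,0,0],[0,0,0]])
    import json
    for i in range(0,len(rows),10): print(json.dumps(rows[i:i+10]).replace('0.0,','0,').replace('0.0]','0]').replace(' ',''))
    print('end',p,R.as_quat())
E
python3 - <<'E'
from h import *
plan([[.50,.011,.26]],96.5,n=[18])
E
```

```text
[[[-2.39,2.49,-0.16],[0,-0,-0.03]],[[-2.46,2.43,-0.16],[0,-0,-0.03]],[[-2.53,2.34,-0.16],[0,-0,-0.03]],[[-2.61,2.27,-0.16],[0,-0,-0.03]],[[-2.66,2.2,-0.16],[0,-0,-0.031]],[[-2.74,2.1,-0.16],[0,-0,-0.03]],[[-2.8,2.03,-0.16],[0,-0,-0.031]],[[-2.86,1.93,-0.16],[0,-0,-0.03]],[[-2.91,1.85,-0.16],[0,-0,-0.031]],[[-2.98,1.76,-0.16],[0,-0,-0.03]]]
[[[-3.02,1.67,-0.16],[0,-0,-0.031]],[[-3.07,1.57,-0.16],[0,-0,-0.03]],[[-3.12,1.49,-0.16],[0,-0,-0.031]],[[-3.17,1.38,-0.15],[0,-0,-0.03]],[[-3.2,1.29,-0.16],[0,-0,-0.031]],[[-3.24,1.19,-0.16],[0,-0,-0.03]],[[-3.28,1.09,-0.16],[0,-0,-0.031]],[[-3.31,0.98,-0.16],[0,-0,-0.03]],[[0,0,0],[0,0,0]],[[0,0,0],[0,0,0]]]
end [0.49995378 0.01099484 0.25996529] [ 6.66014890e-01  7.45938445e-01  4.15398595e-05 -8.96601941e-06]
```

>>> jog_arm:
  motion:
    - [[-2.4,2.5,-0.16],[0,0,-0.03]]
    - [[-2.5,2.4,-0.16],[0,0,-0.03]]
    - [[-2.5,2.3,-0.16],[0,0,-0.03]]
    - [[-2.6,2.3,-0.16],[0,0,-0.03]]
    - [[-2.7,2.2,-0.16],[0,0,-0.03]]
    - [[-2.7,2.1,-0.16],[0,0,-0.03]]
    - [[-2.8,2.0,-0.16],[0,0,-0.03]]
    - [[-2.9,1.9,-0.16],[0,0,-0.03]]
    - [[-2.9,1.9,-0.16],[0,0,-0.03]]
    - [[-3.0,1.8,-0.16],[0,0,-0.03]]
  hand: -1
  newtons: 40

```text
time_s: 1.6
position: [0.3992, 0.2664, 0.2477]
tcp_rot: [0.752, 0.659, 0.0, -0.0]
ft_force: [0.8, -0.2, -0.1]
gripper_width: 0.998
```

>>> jog_arm:
  motion:
    - [[-3.0,1.7,-0.16],[0,0,-0.03]]
    - [[-3.1,1.6,-0.16],[0,0,-0.03]]
    - [[-3.1,1.5,-0.16],[0,0,-0.03]]
    - [[-3.2,1.4,-0.16],[0,0,-0.03]]
    - [[-3.2,1.3,-0.16],[0,0,-0.03]]
    - [[-3.2,1.2,-0.16],[0,0,-0.03]]
    - [[-3.3,1.1,-0.16],[0,0,-0.03]]
    - [[-3.3,1.0,-0.16],[0,0,-0.03]]
    - [[0,0,0],[0,0,0]]
    - [[0,0,0],[0,0,0]]

```text
time_s: 2.6
position: [0.4997, 0.0095, 0.2602]
tcp_rot: [0.669, 0.743, 0.0, -0.0]
ft_force: [0.2, -0.7, 0.4]
gripper_width: 1.002
```

```bash
python3 - <<'E'
from h import *
o=r.get_obs(); print(o['position'],o['tcp_rot'],o['time_s'],o['qpos'])
im,d,c=shot('wrist','w1.png'); print(-np.array(c['R']).T@c['t'],np.array(c['R'])[2])
P=cloud(c,d); np.save('w1.npy',P)
for q in ('fork_plate_center','jig_fork_grip'):
    for m in nets.masks_of('wrist',q)[:3]:
        X=P[m['pixels']]; print(q,round(m['score'],2),np.round(m['box']),np.round(np.nanmedian(X,0),4),np.round(np.nanmin(X,0),3),np.round(np.nanmax(X,0),3),m['pixels'].sum())
E
```

```text
[0.49967212 0.00952229 0.26015146] [ 6.69345015e-01  7.42951700e-01  1.41986205e-04 -4.88768564e-05] 2.6 [-0.32671873  0.17643862  0.27225095  1.94753543 -0.05557998  1.02454295
  1.64533439]
[0.42307449 0.00084289 0.40194256] [ 0.3010736   0.03199638 -0.95306396]
fork_plate_center 0.65 [  0. 335.  21. 375.] [ 0.7288 -0.3358  0.0046] [ 0.703 -0.35  -0.002] [ 0.757 -0.326  0.007] 794
fork_plate_center 0.57 [294. 134. 351. 278.] [0.503  0.0091 0.05  ] [ 0.436 -0.026  0.009] [0.58  0.04  0.101] 6098
jig_fork_grip 0.83 [308. 251. 340. 366.] [0.5826 0.0177 0.0657] [ 0.537 -0.001  0.043] [0.664 0.032 0.101] 2124
```

View pics/w1.png

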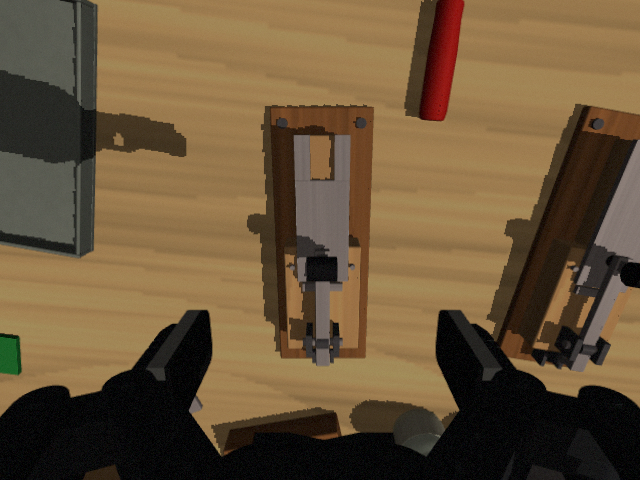

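The wrist view shows the notched plate at (294–351, 134–278), with the notch at (310–333, 136–180). The black grip is at about (322, 269). This is the steel fork in the middle jig. Next I measure its position accurately.

```bash
python3 - <<'E'
from h import *
P=np.load('w1.npy'); Z=P[...,2]; im=cv2.imread('pics/w1.png'); g=im.max(2)
reg=np.zeros(Z.shape,bool); reg[120:260,285:360]=1
s=reg&(Z>.047)&(Z<.055); print('plate lvl z',np.median(Z[s]))
# only robot-side part (x<.53): fit sides
X=P[s]; X=X[X[:,0]<.515]; print(cv2.minAreaRect((X[:,:2]*1000).astype(np.float32)))
xs=np.arange(.45,.515,.005)
e=[(x,np.percentile(q,1),np.percentile(q,99)) for x in xs if len(q:=X[abs(X[:,0]-x)<.0025][:,1])>5]
e=np.array(e); a=np.polyfit(e[:,0],e[:,1],1); b=np.polyfit(e[:,0],e[:,2],1); print('edges',a,b,np.degrees(np.arctan([a[0],b[0]])))
X=P[s]; print('xmin',np.percentile(X[:,0],.5))
gr=np.zeros(Z.shape,bool); gr[250:290,295:350]=1
q=P[gr&(Z>.082)&(g<70)]; print('grip',len(q),np.percentile(q,[1,50,99],axis=0), cv2.minAreaRect((q[:,:2]*1000).astype(np.float32)))
b=(Z>.01)&(Z<.022); b[:, :230]=0; b[:,400:]=0; b[380:]=0
print('base',cv2.minAreaRect((P[b][:,:2]*1000).astype(np.float32)),np.median(Z[b]))
E
```

```text
plate lvl z 0.050024683217910315
((478.18634033203125, 5.266754150390625), (78.65730285644531, 49.9788932800293), 6.140263080596924)
edges [ 0.11569515 -0.07467604] [ 0.10328252 -0.01948732] [6.59950264 5.8967446 ]
xmin 0.4383001057605178
grip 739 [[ 5.37205864e-01 -4.22408326e-04  8.61043204e-02]
 [ 5.44771090e-01  1.19147630e-02  9.78493954e-02]
 [ 5.57554872e-01  2.47033224e-02  1.00561779e-01]] ((547.4312133789062, 12.291536331176758), (19.887283325195312, 24.98819923400879), 5.941623687744141)
base ((554.1992797851562, 13.147518157958984), (279.5500183105469, 99.51697540283203), 6.19468355178833) 0.011146978733836188
```

>>> jog_arm:
  motion:
    - [[-0.2,1.2,2.4],[0,0,0]]
    - [[0,1.2,2.4],[0,0,0]]
    - [[0,1.2,2.4],[0,0,0]]
    - [[0,1.2,2.4],[0,0,0]]
    - [[0,0,2.4],[0,0,0]]
    - [[0,0,2.4],[0,0,0]]
    - [[0,0,2.4],[0,0,0]]
    - [[0,0,2.4],[0,0,0]]
    - [[0,0,0],[0,0,0]]
    - [[0,0,0],[0,0,0]]

```text
time_s: 3.75
position: [0.5475, 0.0139, 0.0682]
tcp_rot: [0.668, 0.744, -0.0, -0.0]
ft_force: [-0.1, -0.5, 0.8]
gripper_width: 0.997
```

>>> jog_arm:
  motion:
    - [[0,0,0],[0,0,0]]
    - [[0,0,0],[0,0,0]]
    - [[0,0,0],[0,0,0]]
    - [[0,0,0],[0,0,0]]
    - [[0,0,0],[0,0,0]]
    - [[0,0,0],[0,0,0]]
    - [[0,0,0],[0,0,0]]
    - [[0,0,0],[0,0,0]]
    - [[0,0,0],[0,0,0]]
    - [[0,0,0],[0,0,0]]
  hand: 1
  newtons: 40

```text
time_s: 4.75
position: [0.5479, 0.0131, 0.0688]
tcp_rot: [0.669, 0.744, 0.0, 0.0]
ft_force: [-1.7, 0.6, 5.9]
gripper_width: 0.298
```

```bash
python3 - <<'E'
from h import *
o=r.get_obs(); print(o['position'],o['ft_force'],o['gripper_width'])
# arc rows: hinge-frame displacement of the grip, in tool y (away) and -z (up)
th=np.linspace(0,1.4,16); a0=np.arctan2(28,90); Rr=np.hypot(90,28)
y=-Rr*np.cos(a0+th); z=Rr*np.sin(a0+th)
for t,dy,dz in zip(th[1:],np.diff(y)/10,-np.diff(z)/10): print(round(t,2),round(dy,2),round(dz,2))
E
```

```text
[0.54791141 0.01309381 0.06879536] [-1.67449579  0.60166926  5.88419363] 0.29808791872244594
0.09 0.3 -0.83
0.19 0.38 -0.8
0.28 0.45 -0.76
0.37 0.52 -0.71
0.47 0.58 -0.66
0.56 0.64 -0.6
0.65 0.69 -0.54
0.75 0.74 -0.47
0.84 0.78 -0.4
0.93 0.82 -0.33
1.03 0.84 -0.25
1.12 0.86 -0.17
1.21 0.87 -0.09
1.31 0.88 -0.01
1.4 0.88 0.07
```

>>> jog_arm:
  motion:
    - [[0,0.3,-0.83],[0,0,0]]
    - [[0,0.38,-0.8],[0,0,0]]
    - [[0,0.45,-0.76],[0,0,0]]
    - [[0,0.52,-0.71],[0,0,0]]
    - [[0,0.58,-0.66],[0,0,0]]
    - [[0,0.64,-0.6],[0,0,0]]
    - [[0,0.69,-0.54],[0,0,0]]
    - [[0,0.74,-0.47],[0,0,0]]
    - [[0,0.78,-0.4],[0,0,0]]
    - [[0,0.82,-0.33],[0,0,0]]

```text
time_s: 5.75
position: [0.6056, 0.0192, 0.1304]
tcp_rot: [0.669, 0.744, -0.001, -0.001]
ft_force: [-4.0, -1.3, -2.6]
gripper_width: 0.299
```

>>> jog_arm:
  motion:
    - [[0,0.84,-0.25],[0,0,0]]
    - [[0,0.86,-0.17],[0,0,0]]
    - [[0,0.87,-0.09],[0,0,0]]
    - [[0,0.88,-0.01],[0,0,0]]
    - [[0,0.88,0.07],[0,0,0]]
    - [[0,0,0],[0,0,0]]
    - [[0,0,0],[0,0,0]]
    - [[0,0,0],[0,0,0]]
    - [[0,0,0],[0,0,0]]
    - [[0,0,0],[0,0,0]]

```text
time_s: 6.75
position: [0.6521, 0.0243, 0.135]
tcp_rot: [0.669, 0.744, 0.002, 0.002]
ft_force: [3.6, 1.0, 5.0]
gripper_width: 0.292
```

```bash
python3 - <<'E'
from h import *
im,d,c=shot('side','s2.png'); cv2.imwrite('pics/s2c.png',cv2.resize(im[100:300,250:490],(720,600)))
E
```

```text
(no output)
```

View pics/s2c.png

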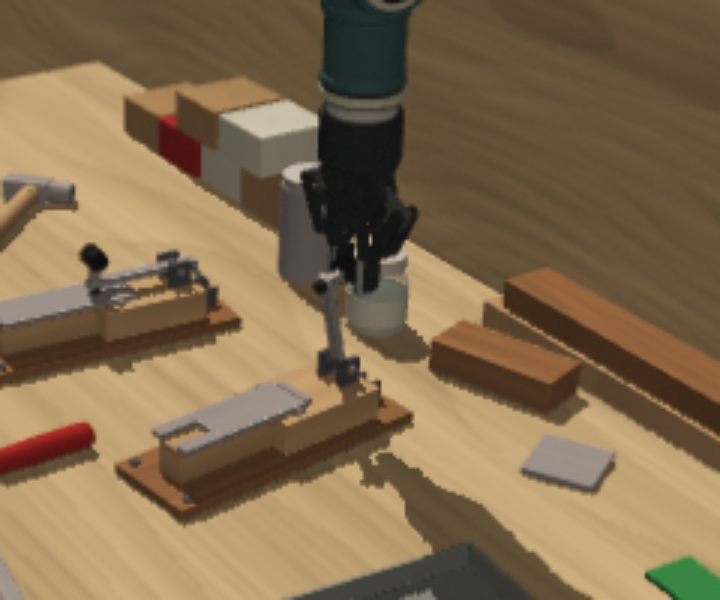

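The finger stands upright with its grip in the jaws, at about (335, 285) in the crop. I release it and withdraw straight up.

>>> jog_arm:
  motion:
    - [[0,0,0],[0,0,0]]
    - [[0,0,0],[0,0,0]]
    - [[0,0,0],[0,0,0]]
    - [[0,0,0],[0,0,0]]
    - [[0,0,0],[0,0,0]]
    - [[0,0,0],[0,0,0]]
    - [[0,0,0],[0,0,0]]
    - [[0,0,0],[0,0,0]]
    - [[0,0,0],[0,0,0]]
    - [[0,0,0],[0,0,0]]
  hand: -1

```text
time_s: 7.8
position: [0.6493, 0.0239, 0.1336]
tcp_rot: [0.669, 0.744, 0.0, 0.0]
ft_force: [-0.3, -0.7, 0.6]
gripper_width: 0.998
```

>>> jog_arm:
  motion:
    - [[0,0,-2],[0,0,0]]
    - [[0,0,-4],[0,0,0]]
    - [[0,-3,-3],[0,0,0]]
    - [[0,-4,0],[0,0,0]]
    - [[0,-4,0],[0,0,0]]
    - [[0,-4,0],[0,0,0]]
    - [[0,0,0],[0,0,0]]
    - [[0,0,0],[0,0,0]]
    - [[0,0,0],[0,0,0]]
    - [[0,0,0],[0,0,0]]

```text
time_s: 8.8
position: [0.5013, 0.0081, 0.2236]
tcp_rot: [0.669, 0.744, 0.0, 0.0]
ft_force: [0.3, 0.1, -0.6]
gripper_width: 1.0
```

```bash
python3 - <<'E'
from h import *
o=r.get_obs(); print(o['position'],o['tcp_rot'],o['time_s'])
im,d,c=shot('wrist','w2.png'); P=cloud(c,d); Z=P[...,2]
for m in nets.masks_of('wrist','fork_plate_center')[:3]:
    X=P[m['pixels']]; X=X[(X[:,2]>.046)&(X[:,2]<.056)&(abs(X[:,1])<.08)&(X[:,0]<.62)]
    if len(X)>50: 
        X=X[(abs(X[:,1]-.0086-.107*(X[:,0]-.5087))<.03)]
        print(m['score'],m['box'],np.median(X[:,2]),cv2.minAreaRect((X[:,:2]*1000).astype(np.float32)))
s2,d2,c2=shot('side'); cv2.imwrite('pics/w2c.png',np.hstack([cv2.resize(im[80:420,180:460],(410,498)),cv2.resize(s2[130:290,270:400],(390,498))[:,:390]]))
E
```

```text
[0.50131351 0.0081302  0.22362187] [6.68535210e-01 7.43680403e-01 1.15307448e-04 3.42787268e-04] 8.8
0.56 [295.3, 132.5, 354.2, 294.3] 0.05003553694153839 ((508.20379638671875, 8.531843185424805), (140.0301971435547, 50.09702682495117), 6.23838472366333)
```

View pics/w2c.png

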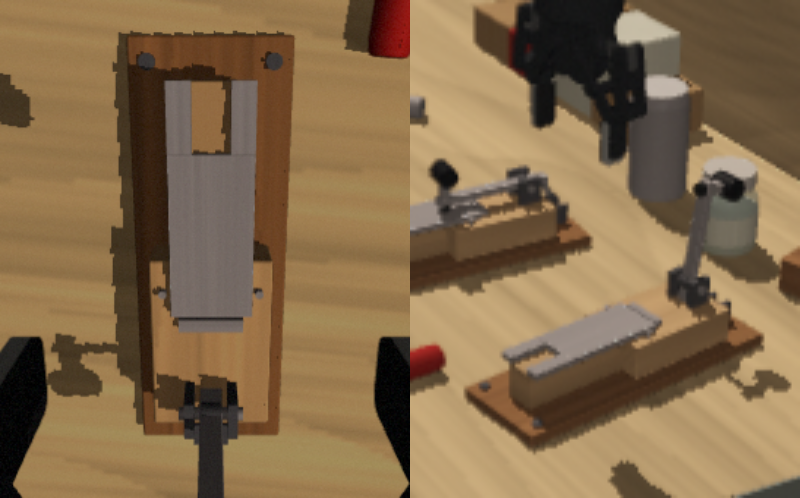

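The finger is up at its stop, clear of the plate. The plate's centre measures (0.508, 0.0085) with the axis at 6.2°. I descend and grip across the width.

>>> jog_arm:
  motion:
    - [[0,0.6,2.2],[0,0,0]]
    - [[0,0.7,2.2],[0,0,0]]
    - [[0,0,2.2],[0,0,0]]
    - [[0,0,2.2],[0,0,0]]
    - [[0,0,2.2],[0,0,0]]
    - [[0,0,2.2],[0,0,0]]
    - [[0,0,2.2],[0,0,0]]
    - [[0,0,2.2],[0,0,0]]
    - [[0,0,2.2],[0,0,0]]
    - [[0,0,0],[0,0,0]]

```text
time_s: 9.95
position: [0.5112, 0.0092, 0.0229]
tcp_rot: [0.669, 0.744, -0.002, -0.002]
ft_force: [-0.4, 0.8, 0.8]
gripper_width: 0.999
```

>>> jog_arm:
  motion:
    - [[0,0,0],[0,0,0]]
    - [[0,0,0],[0,0,0]]
    - [[0,0,0],[0,0,0]]
    - [[0,0,0],[0,0,0]]
    - [[0,0,0],[0,0,0]]
    - [[0,0,0],[0,0,0]]
    - [[0,0,0],[0,0,0]]
    - [[0,0,0],[0,0,0]]
    - [[0,0,0],[0,0,0]]
    - [[0,0,0],[0,0,0]]
  hand: 1
  newtons: 60

```text
time_s: 10.95
position: [0.5141, 0.0095, 0.027]
tcp_rot: [0.669, 0.744, 0.001, 0.001]
ft_force: [-1.2, -0.8, 5.8]
gripper_width: 0.568
```

>>> jog_arm:
  motion:
    - [[0,0,-0.3],[0,0,0]]
    - [[0,0,-0.4],[0,0,0]]
    - [[0,0,-0.6],[0,0,0]]
    - [[0,0,-0.8],[0,0,0]]
    - [[0,0,-1],[0,0,0]]
    - [[0,0,-1.4],[0,0,0]]
    - [[0,0,-1.5],[0,0,0]]
    - [[0,0,-2],[0,0,0]]
    - [[0,0,-1],[0,0,0]]
    - [[0,0,0],[0,0,0]]

```text
time_s: 11.95
position: [0.5144, 0.0095, 0.1176]
tcp_rot: [0.669, 0.744, 0.002, 0.001]
ft_force: [0.1, -0.4, -3.3]
gripper_width: 0.571
```

```bash
python3 - <<'E'
from h import *
o=r.get_obs(); print(o['position'],o['tcp_rot'],o['time_s'],o['ft_force'],o['gripper_width'],o['qpos'])
im,d,c=shot('side','s3.png'); cv2.imwrite('pics/s3c.png',cv2.resize(im[130:290,250:442],(720,600)))
P=cloud(c,d)
for m in nets.masks_of('side','fork_plate_center')[:4]: 
    X=P[m['pixels']]; print(m['score'],m['box'],np.nanpercentile(X,[2,50,98],axis=0).round(3).tolist())
E
```

```text
[0.51435384 0.00950217 0.11756124] [0.6685726  0.74364418 0.00155963 0.00125688] 11.95 [ 0.0889048  -0.39460351 -3.33667905] 0.5706047169641021 [-0.29026075  0.39888638  0.25094569  2.03997404 -0.14819054  0.71544321
  1.73054545]
0.9 [299.9, 203.2, 349.8, 222.4] [[0.44, -0.024, -0.001], [0.489, 0.007, 0.141], [0.608, 0.231, 0.145]]
0.84 [463.7, 284.9, 520.7, 325.0] [[0.696, -0.466, -0.001], [0.722, -0.4, 0.006], [0.749, -0.331, 0.01]]
0.73 [169.2, 221.1, 201.5, 241.2] [[0.196, 0.261, 0.001], [0.22, 0.33, 0.006], [0.249, 0.394, 0.01]]
0.66 [264.9, 327.4, 316.8, 372.7] [[0.199, -0.345, 0.0], [0.224, -0.274, 0.006], [0.254, -0.206, 0.01]]
```

View pics/s3c.png

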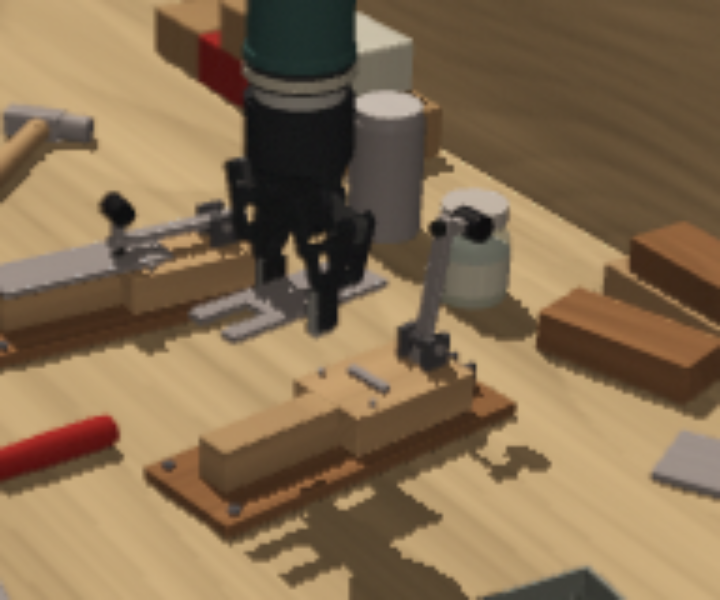

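The plate is lifted level. However, its underside sits about 15–18 mm above the fingertips, so the tips would hit the tray floor before the plate did. I set it back on the block and regrip near the tips.

>>> jog_arm:
  motion:
    - [[0,0,1],[0,0,0]]
    - [[0,0,2],[0,0,0]]
    - [[0,0,1.7],[0,0,0]]
    - [[0,0,1.3],[0,0,0]]
    - [[0,0,1],[0,0,0]]
    - [[0,0,0.8],[0,0,0]]
    - [[0,0,0.6],[0,0,0]]
    - [[0,0,0.4],[0,0,0]]
    - [[0,0,0.2],[0,0,0]]
    - [[0,0,0],[0,0,0]]

```text
time_s: 13.05
position: [0.5132, 0.0094, 0.027]
tcp_rot: [0.669, 0.744, 0.0, -0.0]
ft_force: [-4.2, -1.2, 9.5]
gripper_width: 0.57
```

>>> jog_arm:
  motion:
    - [[0,0,0],[0,0,0]]
    - [[0,0,0],[0,0,0]]
    - [[0,0,0],[0,0,0]]
    - [[0,0,0],[0,0,0]]
    - [[0,0,0],[0,0,0]]
    - [[0,0,0],[0,0,0]]
    - [[0,0,-0.5],[0,0,0]]
    - [[0,0,-0.8],[0,0,0]]
    - [[0,0,0],[0,0,0]]
    - [[0,0,0],[0,0,0]]
  hand: -1

```text
time_s: 14.05
position: [0.5134, 0.0095, 0.0391]
tcp_rot: [0.669, 0.744, 0.0, 0.0]
ft_force: [-0.9, 0.4, -0.8]
gripper_width: 1.003
```

```bash
python3 - <<'E'
from h import *
o=r.get_obs(); print(o['position'],o['ft_force'])
im,d,c=shot('wrist','w3.png'); P=cloud(c,d); Z=P[...,2]
s=(Z>.046)&(Z<.056)&(abs(P[...,1]-.0086-.109*(P[...,0]-.5085))<.03)&(P[...,0]<.53)
print(np.median(Z[s]),cv2.minAreaRect((P[s][:,:2]*1000).astype(np.float32)))
m=nets.masks_of('wrist','fork_plate_center')[:2]
for k in m: print(k['score'],k['box'])
E
```

```text
[0.51344993 0.0094653  0.03911023] [-0.92442961  0.35592822 -0.83614044]
0.050143394087989485 ((485.4383850097656, 5.717020034790039), (94.55546569824219, 50.329402923583984), 6.1949639320373535)
0.94 [248.3, 120.6, 401.2, 439.6]
```

>>> jog_arm:
  motion:
    - [[0,0.1,-0.1],[0,0,0]]
    - [[0,0,0],[0,0,0]]
    - [[0,0,0],[0,0,0]]
    - [[0,0,0],[0,0,0]]
    - [[0,0,0],[0,0,0]]
    - [[0,0,0],[0,0,0]]
    - [[0,0,0],[0,0,0]]
    - [[0,0,0],[0,0,0]]
    - [[0,0,0],[0,0,0]]
    - [[0,0,0],[0,0,0]]
  hand: 1
  newtons: 60

```text
time_s: 15.15
position: [0.5142, 0.0094, 0.04]
tcp_rot: [0.669, 0.744, 0.0, 0.0]
ft_force: [-1.5, 1.0, 5.4]
gripper_width: 0.562
```

>>> jog_arm:
  motion:
    - [[0,0,-0.3],[0,0,0]]
    - [[0,0,-0.4],[0,0,0]]
    - [[0,0,-0.6],[0,0,0]]
    - [[0,0,-0.8],[0,0,0]]
    - [[0,0,-1],[0,0,0]]
    - [[0,0,-1.4],[0,0,0]]
    - [[0,0,-1.5],[0,0,0]]
    - [[0,0,-2],[0,0,0]]
    - [[0,0,-1],[0,0,0]]
    - [[0,0,0],[0,0,0]]

```text
time_s: 16.15
position: [0.5153, 0.0096, 0.1316]
tcp_rot: [0.669, 0.744, 0.002, 0.001]
ft_force: [0.1, 0.0, -2.5]
gripper_width: 0.56
```

```bash
python3 - <<'E'
from h import *
o=r.get_obs(); print(o['position'],o['tcp_rot'],o['ft_force'],o['gripper_width'])
im,d,c=shot('side','s4.png'); cv2.imwrite('pics/s4c.png',cv2.resize(im[170:250,270:390],(780,520),interpolation=cv2.INTER_CUBIC))
P=cloud(c,d)
m=[k for k in nets.masks_of('side','fork_plate_center') if 280<k['box'][0]<330][0]
X=P[m['pixels']]; X=X[(X[:,2]>.1)&(X[:,2]<.17)]
A=np.c_[X[:,:2]-X[:,:2].mean(0),np.ones(len(X))]
f=cv2.fitLine; w=abs(X[:,2]-np.median(X[:,2]))<.006
print('plane',np.linalg.lstsq(A[w],X[w][:,2],rcond=None)[0],len(X),w.sum())
plan([[.514,.0095,.19],[.46,-.31,.19]],96.1)
E
```

```text
[0.5153003  0.00963495 0.13156872] [0.66858559 0.74363255 0.00157302 0.00121007] [ 0.06289657  0.01267279 -2.45609756] 0.5598292129670077
plane [0.0078917  0.01306253 0.14142473] 387 378
[[[-0.01,0.01,-3.02],[0,-0,-0]],[[-0,0,-3.01],[0,-0,-0]],[[-3.9,-1.09,-0],[0,0,0]],[[-3.9,-1.1,-0],[0,0,0]],[[-3.9,-1.09,-0],[0,0,0]],[[-3.9,-1.1,-0.01],[0,0,0]],[[-3.9,-1.09,0],[0,0,0]],[[-3.9,-1.1,0],[0,0,0]],[[-3.9,-1.09,-0],[0,0,0]],[[-3.9,-1.1,-0],[0,0,0]]]
end [ 0.45999564 -0.31003382  0.18998148] [ 6.68528698e-01  7.43686335e-01  1.23095789e-04 -4.33522311e-06]
```

View pics/s4c.png

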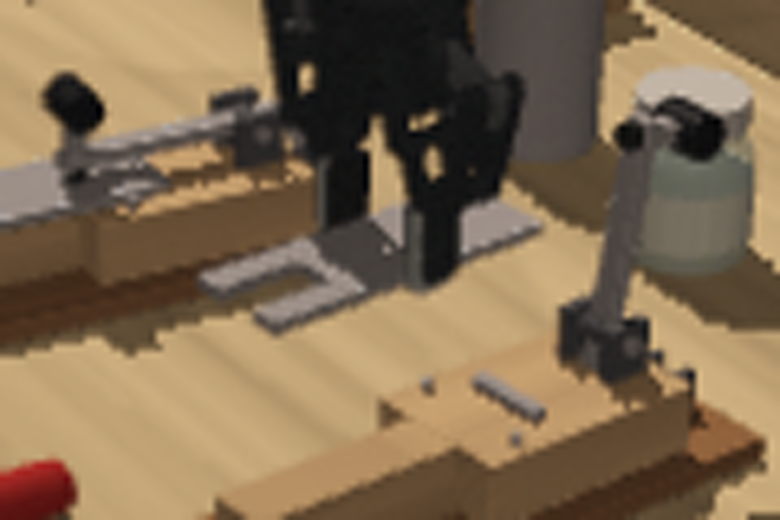

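The plate is now at the fingertips and level, and the jig is empty with its finger still up. I carry it to the tray.

>>> jog_arm:
  motion:
    - [[0,0,-2],[0,0,0]]
    - [[-1,0,-2],[0,0,0]]
    - [[-2,-0.5,-2],[0,0,0]]
    - [[-3,-0.8,0],[0,0,0]]
    - [[-3.5,-1,0],[0,0,0]]
    - [[-3.5,-1,0],[0,0,0]]
    - [[-3.5,-1,0],[0,0,0]]
    - [[-3.5,-1,0],[0,0,0]]
    - [[-3.5,-1,0],[0,0,0]]
    - [[-3.5,-1,0],[0,0,0]]

```text
time_s: 17.25
position: [0.469, -0.2678, 0.1884]
tcp_rot: [0.669, 0.744, -0.0, -0.001]
ft_force: [0.7, -0.5, -2.1]
gripper_width: 0.565
```

>>> jog_arm:
  motion:
    - [[-2.5,-0.7,0],[0,0,0]]
    - [[-1.5,-0.3,1],[0,0,0]]
    - [[-0.3,0,2],[0,0,0]]
    - [[0,0,2.5],[0,0,0]]
    - [[0,0,2.5],[0,0,0]]
    - [[0,0,2.5],[0,0,0]]
    - [[0,0,2],[0,0,0]]
    - [[0,0,1.5],[0,0,0]]
    - [[0,0,0],[0,0,0]]
    - [[0,0,0],[0,0,0]]

```text
time_s: 18.25
position: [0.4646, -0.3107, 0.0494]
tcp_rot: [0.669, 0.744, -0.0, -0.0]
ft_force: [0.9, -0.3, -3.0]
gripper_width: 0.563
```

```bash
python3 - <<'E'
from h import *
o=r.get_obs(); print(o['position'],o['tcp_rot'],o['ft_force'],o['gripper_width'],o['qpos'])
im,d,c=shot('side','s5.png'); cv2.imwrite('pics/s5c.png',cv2.resize(im[230:380,290:490],(760,570),interpolation=cv2.INTER_CUBIC))
P=cloud(c,d)
for k in nets.masks_of('side','fork_plate_center'):
    X=P[k['pixels']]; print(k['score'],k['box'],np.nanmedian(X,0))
E
```

```text
[ 0.46462046 -0.31066698  0.04944387] [ 6.68650934e-01  7.43576396e-01 -1.40231493e-04 -2.30372316e-04] [ 0.94835364 -0.28895609 -3.04440065] 0.5630936790498862 [ 0.27243664  0.58435412  0.32872581  1.96214423 -0.301402    0.64262604
  2.47042009]
0.98 [165.8, 220.8, 202.7, 241.5] [0.221551   0.32777022 0.00556175]
0.88 [267.8, 326.1, 318.9, 371.1] [ 0.22481272 -0.27464021  0.00633606]
0.79 [355.3, 290.5, 413.1, 320.3] [ 0.44298137 -0.31018739  0.05914212]
```

View pics/s5c.png

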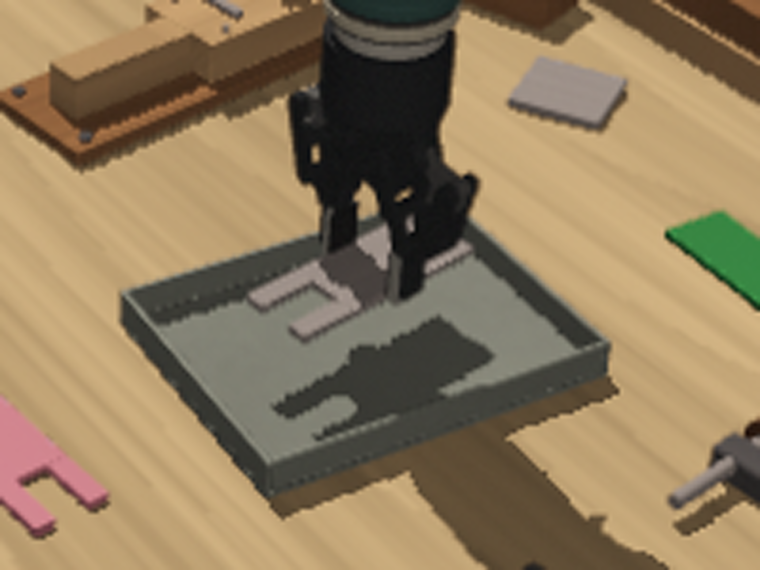

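The plate is level over the tray, inside its walls. I lower it and feel for the floor.

>>> jog_arm:
  motion:
    - [[0,0,1],[0,0,0]]
    - [[0,0,1],[0,0,0]]
    - [[0,0,1],[0,0,0]]
    - [[0,0,0.6],[0,0,0]]
    - [[0,0,0.4],[0,0,0]]
    - [[0,0,0.2],[0,0,0]]
    - [[0,0,0.1],[0,0,0]]
    - [[0,0,0.1],[0,0,0]]
    - [[0,0,0],[0,0,0]]
    - [[0,0,0],[0,0,0]]

```text
time_s: 19.35
position: [0.4649, -0.3106, 0.0058]
tcp_rot: [0.669, 0.744, 0.0, 0.0]
ft_force: [0.2, -0.3, -1.9]
gripper_width: 0.559
```

>>> jog_arm:
  motion:
    - [[0,0,0.1],[0,0,0]]
    - [[0,0,0],[0,0,0]]
    - [[0,0,0.1],[0,0,0]]
    - [[0,0,0],[0,0,0]]
    - [[0,0,0.1],[0,0,0]]
    - [[0,0,0],[0,0,0]]
    - [[0,0,0],[0,0,0]]
    - [[0,0,0],[0,0,0]]
    - [[0,0,0],[0,0,0]]
    - [[0,0,0],[0,0,0]]

```text
time_s: 20.35
position: [0.4647, -0.3106, 0.0026]
tcp_rot: [0.669, 0.744, 0.0, 0.0]
ft_force: [-0.2, 0.1, -2.2]
gripper_width: 0.561
```

>>> jog_arm:
  motion:
    - [[0,0,0.1],[0,0,0]]
    - [[0,0,0],[0,0,0]]
    - [[0,0,0],[0,0,0]]
    - [[0,0,0],[0,0,0]]
    - [[0,0,0],[0,0,0]]
    - [[0,0,0],[0,0,0]]
    - [[0,0,0],[0,0,0]]
    - [[0,0,0],[0,0,0]]
    - [[0,0,0],[0,0,0]]
    - [[0,0,0],[0,0,0]]

```text
time_s: 21.35
position: [0.4648, -0.3106, 0.0016]
tcp_rot: [0.669, 0.744, 0.0, 0.0]
ft_force: [0.7, -1.0, -0.6]
gripper_width: 0.564
```

>>> jog_arm:
  motion:
    - [[0,0,0.05],[0,0,0]]
    - [[0,0,0],[0,0,0]]
    - [[0,0,0.05],[0,0,0]]
    - [[0,0,0],[0,0,0]]
    - [[0,0,0],[0,0,0]]
    - [[0,0,0],[0,0,0]]
    - [[0,0,0],[0,0,0]]
    - [[0,0,0],[0,0,0]]
    - [[0,0,0],[0,0,0]]
    - [[0,0,0],[0,0,0]]

```text
time_s: 22.35
position: [0.4648, -0.3106, 0.0015]
tcp_rot: [0.669, 0.744, 0.0, 0.0]
ft_force: [-1.5, 1.8, 9.1]
gripper_width: 0.564
```

The floor is felt at TCP z = 1.5 mm with about 9 N. I open slightly first, then fully, and go up.

>>> jog_arm:
  motion:
    - [[0,0,0],[0,0,0]]
    - [[0,0,0],[0,0,0]]
    - [[0,0,0],[0,0,0]]
    - [[0,0,0],[0,0,0]]
    - [[0,0,0],[0,0,0]]
    - [[0,0,0],[0,0,0]]
    - [[0,0,0],[0,0,0]]
    - [[0,0,0],[0,0,0]]
    - [[0,0,0],[0,0,0]]
    - [[0,0,0],[0,0,0]]
  hand: -0.3

```text
time_s: 23.35
position: [0.4647, -0.3106, 0.0006]
tcp_rot: [0.669, 0.744, 0.0, 0.0]
ft_force: [0.0, -0.0, -0.4]
gripper_width: 0.651
```

>>> jog_arm:
  motion:
    - [[0,0,0],[0,0,0]]
    - [[0,0,0],[0,0,0]]
    - [[0,0,0],[0,0,0]]
    - [[0,0,0],[0,0,0]]
    - [[0,0,0],[0,0,0]]
    - [[0,0,-1],[0,0,0]]
    - [[0,0,-2],[0,0,0]]
    - [[0,0,-3],[0,0,0]]
    - [[0,0,-4],[0,0,0]]
    - [[0,0,-4],[0,0,0]]
  hand: -0.8

```text
time_s: 24.35
position: [0.4643, -0.3105, 0.1424]
tcp_rot: [0.669, 0.744, -0.0, -0.0]
ft_force: [0.5, -0.2, 0.3]
gripper_width: 0.897
```

>>> jog_arm:
  motion:
    - [[0,0,-2],[0,0,0]]
    - [[0,0,0],[0,0,0]]
    - [[0,0,0],[0,0,0]]
    - [[0,0,0],[0,0,0]]
    - [[0,0,0],[0,0,0]]
    - [[0,0,0],[0,0,0]]
    - [[0,0,0],[0,0,0]]
    - [[0,0,0],[0,0,0]]
    - [[0,0,0],[0,0,0]]
    - [[0,0,0],[0,0,0]]

```text
time_s: 25.35
position: [0.4647, -0.3106, 0.1605]
tcp_rot: [0.669, 0.744, 0.0, 0.0]
ft_force: [-0.1, 0.4, -0.2]
gripper_width: 0.903
```

```bash
python3 - <<'E'
from h import *
o=r.get_obs(); print(o['position'],o['time_s'],o['ft_force'],o['gripper_width'])
im,d,c=shot('side','s6.png'); cv2.imwrite('pics/s6c.png',cv2.resize(im[170:380,210:490],(800,600),interpolation=cv2.INTER_CUBIC))
P=cloud(c,d)
for k in nets.masks_of('side','fork_plate_center'):
    X=P[k['pixels']]; print(round(k['score'],2),k['box'],np.nanpercentile(X,[5,50,95],axis=0).round(4).tolist())
E
```

```text
[ 0.4646954  -0.31057842  0.16054876] 25.35 [-0.13903824  0.35567293 -0.23304777] 0.9032617501866838
0.93 [170.5, 220.9, 205.6, 241.5] [[0.2002, 0.2599, 0.0014], [0.2231, 0.3232, 0.0055], [0.2507, 0.3823, 0.009]]
0.8 [352.0, 303.3, 411.0, 338.0] [[0.3945, -0.3388, 0.0051], [0.4577, -0.3094, 0.0091], [0.5202, -0.2868, 0.012]]
0.8 [464.0, 284.0, 519.3, 323.0] [[0.6974, -0.4621, 0.0005], [0.7235, -0.3988, 0.0059], [0.7486, -0.3342, 0.0092]]
```

View pics/s6c.png

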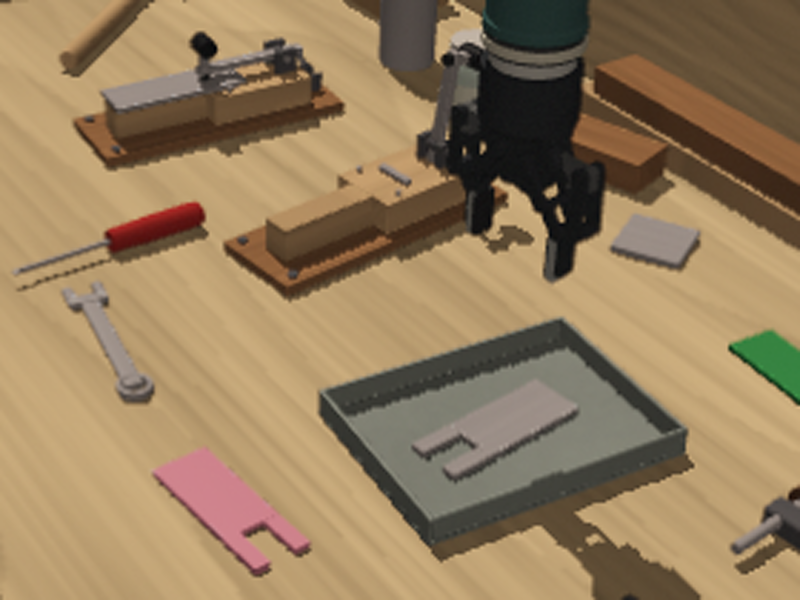

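The fork plate lies flat in the tray at crop (415–578, 382–478), top at about 9 mm where 10 is expected. The finger is still up, the plain plate is still clamped, and the gripper is clear. I hand in.

```bash
python3 -c "
from h import *
print(r.hand_in())"
```

```text
the job is handed in; nothing more can be done
None
```

The fork-ended plate now lies flat in the grey tray. Its finger is flipped back and stays up by itself, and the plain plate is still clamped in its own jig. I handed the job in at about 25 s of the 54 s allowed, with the gripper open and clear.

- **Extra step:** my first grip held the plate too far up the fingers to reach the tray floor. I set it back on its block, checked that it was seated, and regripped near the fingertips.
- **Setting down:** I felt the floor at about 9 N before opening. The plate may have settled by up to about 2.5 mm as the fingers opened, because the tips probably touched the floor first.
- **Last checks:** the side camera puts the plate's centre near (0.458, −0.309). Its top is about 9 mm above the table against 10 mm expected, which is within calibration error. No check failed. Fingertip contact and the small settling are worked out from positions and forces, not seen directly.

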